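Set out the carved village

ROBOT

A 7-joint arm with a two-finger parallel gripper is mounted at the origin on the work surface. World frame = base frame: x ahead of the robot, y to its left, z up, the work surface at z = 0. Lengths are in m, angles in rad, forces in N, time in s.
With the tool pointing down it reaches from about 0.425 to 0.95 m from the base axis. Payload 4.7 kg.
Tool frame: the origin (TCP) lies on the centre line of the jaws, within the pads' length; the fingertips stand robot.nose_length ahead of it and the grasp point (between the pads) lies 8 mm behind it (robot.nose_length is the distance from the TCP to the fingertips, in m); z points along the fingers, y is the line along which they close (so a half turn about z gives the same grasp; the last joint's range is limited). The gripper opens to 85 mm and grips with 20 to 120 N. Pads are 22 mm wide; open, the fingers measure 114 mm over their backs; the gripper's body (76 mm by 85 mm) begins 54 mm behind the grasp point. The pads swing forward as they close: fully open they stand 13 mm farther back than shut.
Start: joints at [1.316, 0.469, -0.049, 1.532, 0.024, 1.141, -0.082], TCP at [0.151, -0.658, 0.242] pointing down, gripper open.
Joint ranges: [-2.59, 2.59], [-0.33, 1.99], [-1.39, 1.29], [0.1, 2.45], [-1.04, 4.18], [0.21, 1.99], [-2.66, 2.66]. Speed limits (rad/s): [2.57, 2.57, 3.14, 3.14, 3.14, 3.14, 3.14].

INTERFACE

Orientations are given as [roll, pitch, yaw] about the fixed x, y, z axes, in that order (R = Rz(yaw) Ry(pitch) Rx(roll)).
In Python, from plant import robot gives the robot as it stands. Calls block until the motion is done:
- robot.goto(position, orientation): joint-space move of the TCP to a pose.
- robot.move_straight(position, vel=0.15, attitude=None, contact_N=None): straight line of the TCP; attitude=None keeps the orientation; vel is the mean speed in m/s. With contact_N (N) it stops when the force on the tool has changed by that much, and returns True; else False.
- robot.move_joints(angles): joint-space move.
- robot.grip(opening, strength=None): opening from 0.0 (shut) to 1.0 (fully open); strength is the grip in N (None keeps the last); returns when the fingers have stopped.
- robot.sleep(seconds).
- robot.inverse_kinematics(position, orientation): joint angles nearest the present ones, or None.
- robot.sense(): the state.
- robot.grab_frame(name): name is "scene" or "side" or "wrist"; returns a dict with "image" (400x640x3 uint8, red, green, blue), "range_z" (400x640 float32, m along the optical axis (not along the pixel's ray), 0 where there is no reading), "fx", "fy", "cx", "cy" (pixels), "R" (3x3) and "t" (3): a world point X has camera coordinates R X + t. Camera axes: x right, y down, z forward; pixel columns grow to the right and rows downward; lengths in m; the calibration is good to about 2 mm. A picture is of the moment at which its call begins.
A pose or a line that the arm cannot do raises robot.IKError and nothing moves.
- robot.close_job(): hands the job in; it is judged then, once.
The state is a dict: "t": time; "joint_pos": joint angles; "joint_velocities": joint speeds; "effort": joint torques, N m; "tcp_pos": TCP position; "tcp_rot": TCP orientation; "wrist_force": force on the tool from outside, world axes, zero at the start; "torque": the same for the moment, N m; "opening": opening from 0.0 (shut) to 1.0 (fully open); "gripper_force": force on a finger pad.
Only numpy, scipy, OpenCV 4.12 (cv2) and the standard library are available. Lean on these libraries where they do the work, as an engineer would, in place of code of your own. Each camera call takes 0.05 s, during which the arm holds its last target. There are 200 camera calls.

TASK

Set out the carved village on the bench: lay the birch slice flat on the green strip, midway between the red-roofed cottage and the blue-roofed barn, and stand the white owl on the middle of the slice. Stand the brown bear on the middle of the round slate slab in front of the cottage and the green fir on the middle of the slab behind the barn, all upright and let go, and do not disturb the half-carved pale block.

Things in the scene. Friction and masses are not known exactly. Their poses are not given: they have to be found in the camera images.
- strip: fixed green-painted wooden strip, 110 (x) x 430 (y) x 8 mm thick, lying on the bench; the cottage and the barn stand on it 165 mm either side of its middle. Origin: centre of its underside; z up, y along its length, x away from the robot. Its top is 8 mm above the origin; its middle, midway between the buildings, is the birch slice's place
- cottage: fixed carved cottage, cream walls 76 x 76 mm, red gable roof (ridge along x, 84 x 84 mm seen from above), about 82 mm high, on one end of the strip (either end). Origin: centre of its underside, on the strip's top; its door faces -x of its own frame (towards the robot)
- barn: fixed carved barn, brown walls 76 x 76 mm, blue gable roof (84 x 84 mm seen from above), about 82 mm high, on the other end of the strip. Origin: centre of its underside, on the strip's top; +x of its own frame points behind it (away from the robot)
- slab_cottage: fixed round grey slate slab, 72 mm diameter, 6 mm thick, on the bench in front of the cottage (on the robot's side of it), its centre about 100 mm from the cottage's. Origin: centre of its underside; top 6 mm above
- slab_barn: fixed round grey slate slab of the same look, 72 mm diameter, 6 mm thick, on the bench behind the barn (on the side away from the robot), its centre about 100 mm from the barn's. Origin: centre of its underside; top 6 mm above
- slice: loose birch log slice, a disc 54 mm diameter, 24 mm high, pale bark around and brown growth rings on top, lying flat on the bench. Origin: centre of its underside; z up. 50 g or so
- owl: loose white carved owl with orange eyes, round, 32 mm diameter between 4 and 34 mm above its foot, 48 mm high, standing on the bench. Origin: centre of its underside; z up; it faces -x. About 30 g
- bear: loose dark brown carved bear standing on four legs, 52 mm long along its x (the snout at -x reaches 39 mm from the origin), flat-sided and 26 mm thick along its y, body from 18 to 42 mm up, head to 64 mm. Grip across its y at about 30 mm up. Origin: under the middle of the body, at the height of its feet; z up. About 50 g
- fir: loose green carved fir tree, flat board 18 mm thick along its y, on a round dark foot 44 mm diameter and 6 mm thick; board up to 56 mm wide along its x, narrowing in tiers, 88 mm high in all; at 50 mm up it is about 40 mm wide. Grip across its y at about 50 mm up. Origin: centre of the foot's underside; z up. About 50 g
- blank: loose half-carved pale limewood block, 50 x 100 mm, 44 mm high, lying on the left of the bench, to be left where it is. Origin: centre of its underside
Not all that is in view belongs to the job. Several things have the shape of the owl; the one meant has the colours described above.

How it is judged:
By the outcome, as a careful person would: the job done as asked, in the order asked, and still so for the second after the job is handed in, with the robot touching nothing.
It also fails if it takes over 120 s, if anything falls off the work surface, if the arm or the gripper's body presses on something with over 40 N, if the wrist force passes 120 N, or if a joint passes its speed limit or range.

## Working session

There is one attempt and no reset: what is moved stays moved. The work goes in short steps, each a Python script; the robot and the scene stay as the last script left them, time stands still between calls to the robot, and variables do not carry over. Pictures are saved under pics/ and viewed, at most 14 in all, crops included, and the job is handed in when it is done.

```bash
mkdir -p pics; ls
cat > h.py <<'E'
import numpy as np, cv2
from plant import robot
def grab(n):
    f=robot.grab_frame(n); f['R']=np.array(f['R']); f['t']=np.array(f['t']); return f
def save(f,name,box=None,scale=1):
    im=f['image'][:,:,::-1]
    if box: im=im[box[1]:box[3],box[0]:box[2]]
    cv2.imwrite('pics/'+name,cv2.resize(im,None,fx=scale,fy=scale,interpolation=cv2.INTER_CUBIC))
def ray(f,u,v,z):
    d=f['R'].T@np.array([(u-f['cx'])/f['fx'],(v-f['cy'])/f['fy'],1]); c=-f['R'].T@f['t']
    return c+d*(z-c[2])/d[2]
def cloud(f):
    v,u=np.mgrid[:400,:640]; Z=f['range_z']
    P=np.stack([(u-f['cx'])/f['fx']*Z,(v-f['cy'])/f['fy']*Z,Z],-1)
    W=(P-f['t'])@f['R']; W[Z<=0]=np.nan; return W
E
python3 - <<'E'
from h import *
s=robot.sense(); print(s['t'],s['tcp_pos'],s['tcp_rot'],robot.nose_length,s['opening'])
for n in('scene','side','wrist'):
    f=grab(n); save(f,n+'0.png'); np.savez(n+'0.npz',**f); print(n,-f['R'].T@f['t'],f['fx'],f['R'][2])
E
```

```text
pics
0.0 [ 0.15098957 -0.65732035  0.24124376] [-3.13962589e+00  9.63722592e-05  2.25822087e-01] 0.011 1.0025459419058516
scene [1.38331368 0.11518343 0.75317067] 459.3515742923985 [-0.75221112 -0.10008367 -0.65127696]
side [0.19421092 0.8389891  0.93792463] 457.4624842715125 [ 0.29477357 -0.64584167 -0.7042706 ]
wrist [ 0.22725233 -0.63922417  0.37324441] 337.0742416680194 [-0.29841664 -0.06675248 -0.95209853]
```

View pics/scene0.png

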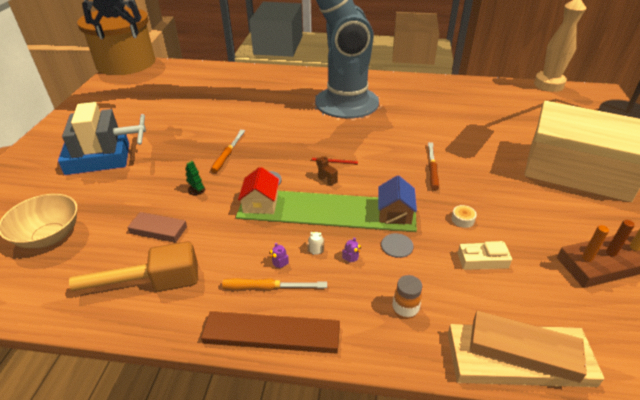

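View pics/side0.png

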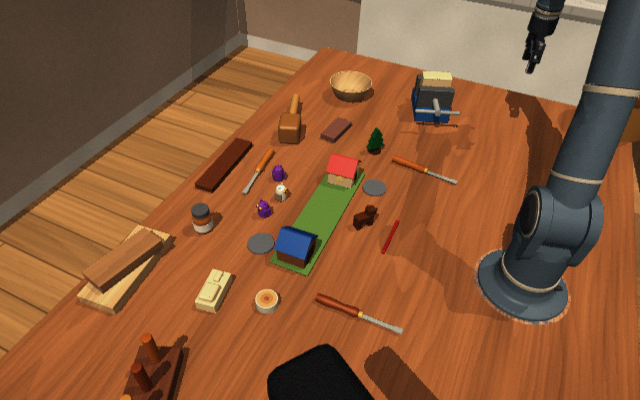

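The scene view shows the cottage (260,190) and barn (397,200) on the strip, with slab_cottage at about (272,178) half hidden and slab_barn at (397,245). The slice is at (463,215), the bear at (327,170) with a red pencil behind it, the fir at (195,178) and the blank at (485,255).
Owl candidates are white (315,243), purple (280,256) and purple (351,250), so the white one is the owl. The paint jar (407,297) and the dark red board (157,227) are not part of the job. I'll check the choice in a crop.

```bash
cat > m.py <<'E'
from h import *
H=lambda im: cv2.cvtColor(im,cv2.COLOR_RGB2HSV)
def comp(f,seed_box,lo,hi):
    """largest component of HSV mask within box"""
    m=cv2.inRange(H(f['image']),np.array(lo),np.array(hi)); k=np.zeros_like(m); x0,y0,x1,y1=seed_box; k[y0:y1,x0:x1]=m[y0:y1,x0:x1]
    n,l,st,c=cv2.connectedComponentsWithStats(k)
    i=1+np.argmax(st[1:,4]); return l==i
E
python3 - <<'E'
from m import *
L=lambda n:dict(np.load(n+'0.npz'))
fs={'scene':L('scene'),'side':L('side')}
B={'scene':{'owl':(300,228,330,258),'owlP1':(268,240,292,270),'owlP2':(340,235,364,265),'slice':(448,202,480,230),'bear':(312,155,342,188),'fir':(182,158,208,198),'slabB':(380,233,415,258),'blank':(455,235,515,272),'strip':(235,190,420,232),'red':(240,165,282,208),'blue':(375,175,420,215)},
'side':{'owl':(272,182,290,202),'owlP1':(270,163,287,182),'owlP2':(255,198,274,218),'slice':(252,286,282,316),'bear':(350,203,380,230),'fir':(364,125,387,158),'slabB':(245,232,277,256),'slabC':(360,178,388,197),'blank':(192,266,236,314),'strip':(268,165,366,274),'red':(325,150,362,190),'blue':(272,225,320,268)}}
C={'owl':((0,0,130),(179,90,255)),'owlP1':((125,60,30),(160,255,255)),'owlP2':((125,60,30),(160,255,255)),'slice':((10,20,140),(30,130,255)),'bear':((0,0,0),(179,255,95)),'fir':((50,80,0),(90,255,255)),'slabB':((0,0,50),(179,70,160)),'slabC':((0,0,50),(179,70,160)),'blank':((18,30,130),(35,150,255)),'strip':((35,120,60),(49,255,255)),'red':((0,190,100),(4,255,255)),'blue':((105,100,40),(125,255,255))}
for n,f in fs.items():
    W=cloud(f)
    for o,b in B[n].items():
        m=comp(f,b,*C[o]); P=W[m]; P=P[~np.isnan(P[:,0])]
        q=np.percentile(P,[2,50,98],axis=0); v,u=np.nonzero(m)
        print(n,o,m.sum(),'px',u.mean().round(),v.mean().round(),'x',q[:,0].round(3),'y',q[:,1].round(3),'z',q[:,2].round(3))
a=fs['scene']['image'][215:285,245:375]; b=fs['side']['image'][150:230,240:370]
im=np.vstack([cv2.resize(a,None,fx=4,fy=4),cv2.resize(b,None,fx=4,fy=4)])[:,:,::-1]; cv2.imwrite('pics/owls.png',im)
E
```

```text
scene owl 232 px 316.0 242.0 x [0.679 0.695 0.701] y [-0.013 -0.001  0.011] z [0.007 0.037 0.053]
scene owlP1 236 px 280.0 256.0 x [0.727 0.743 0.75 ] y [-0.084 -0.069 -0.056] z [0.007 0.033 0.051]
scene owlP2 196 px 351.0 250.0 x [0.69  0.708 0.715] y [0.063 0.078 0.091] z [0.009 0.036 0.052]
scene slice 187 px 464.0 220.0 x [0.524 0.563 0.568] y [0.306 0.331 0.363] z [0.001 0.019 0.027]
scene bear 225 px 325.0 173.0 x [0.422 0.439 0.455] y [-0.035 -0.017  0.012] z [0.004 0.028 0.059]
scene fir 263 px 194.0 177.0 x [0.516 0.527 0.537] y [-0.353 -0.332 -0.317] z [0.022 0.052 0.087]
scene slabB 555 px 397.0 245.0 x [0.619 0.653 0.683] y [0.146 0.177 0.208] z [0.004 0.007 0.01 ]
scene blank 1122 px 486.0 254.0 x [0.647 0.681 0.7  ] y [0.315 0.363 0.411] z [0.007 0.032 0.047]
scene strip 3502 px 327.0 211.0 x [0.502 0.565 0.607] y [-0.182  0.006  0.199] z [0.006 0.009 0.012]
scene red 689 px 260.0 183.0 x [0.515 0.558 0.596] y [-0.197 -0.15  -0.12 ] z [0.057 0.076 0.091]
scene blue 314 px 406.0 193.0 x [0.511 0.551 0.585] y [0.17  0.189 0.209] z [0.059 0.076 0.091]
side owl 91 px 280.0 
[... 446 characters left out ...]
0.002  0.037  0.062]
side fir 205 px 375.0 140.0 x [0.499 0.516 0.532] y [-0.352 -0.33  -0.314] z [0.015 0.046 0.086]
side slabB 422 px 260.0 243.0 x [0.615 0.646 0.678] y [0.151 0.182 0.212] z [0.003 0.007 0.01 ]
side slabC 295 px 374.0 187.0 x [0.421 0.452 0.483] y [-0.193 -0.161 -0.132] z [0.001 0.006 0.011]
side blank 701 px 212.0 288.0 x [0.639 0.664 0.693] y [0.319 0.373 0.415] z [0.026 0.033 0.047]
side strip 2586 px 322.0 217.0 x [0.493 0.539 0.601] y [-0.163  0.011  0.219] z [0.004 0.009 0.013]
side red 189 px 336.0 163.0 x [0.515 0.576 0.594] y [-0.162 -0.137 -0.113] z [0.051 0.075 0.093]
side blue 881 px 294.0 242.0 x [0.504 0.543 0.584] y [0.145 0.19  0.213] z [0.053 0.074 0.091]
```

View pics/owls.png

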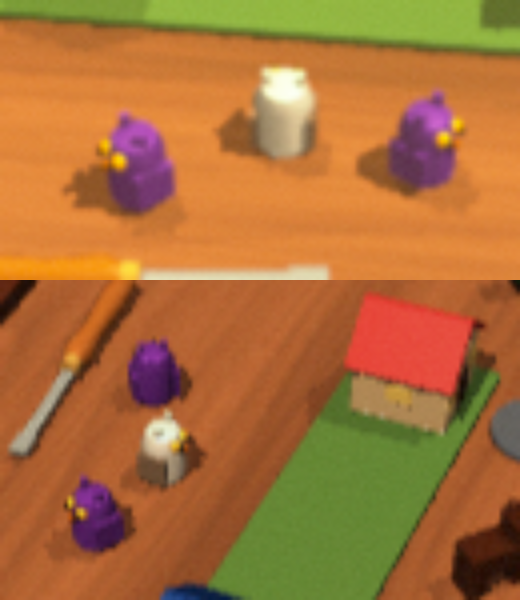

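The crop confirms it: the middle one is white with orange eyes, and both neighbours are purple. Next I'll take two wrist views over the village.

Run:
```python
from h import *
for i,y in enumerate((-0.14,0.16)):
    robot.goto([0.60,y,0.30],[np.pi,0,0]); robot.sleep(0.2)
    f=grab('wrist'); np.savez(f'w{i}.npz',**f); save(f,f'w{i}.png'); print(robot.sense()['t'],-f['R'].T@f['t'],f['R'].round(3).tolist())
```

```text
2.8417 [ 0.67804886 -0.13998158  0.43176796] [[-0.001, -1.0, -0.0], [-0.952, 0.001, 0.306], [-0.306, 0.0, -0.952]]
4.2417 [0.67873168 0.15873517 0.43178517] [[-0.003, -1.0, 0.0], [-0.952, 0.003, 0.306], [-0.306, 0.0, -0.952]]
```

View pics/w0.png

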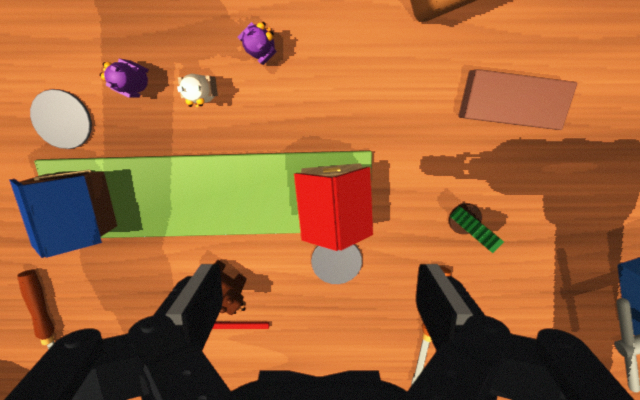

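View pics/w1.png

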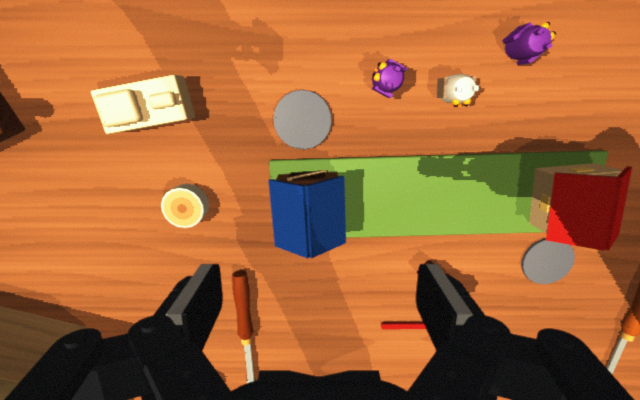

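w0 shows slab_barn (60,118), slab_cottage (337,262, partly under the roof), white owl (195,90), fir (475,225), bear (232,295, behind a finger), and strip far corners at (36,160) and (372,151). w1 shows the slice (185,207), blank (143,104), slab_barn (303,119), slab_cottage (548,261) and owl (458,90). Next step is to measure these.

```bash
cat >> m.py <<'E'
def tri(obs):
    """least-squares point from [(frame,u,v),...]; returns point and ray residual"""
    A=np.zeros((3,3)); b=np.zeros(3); L=[]
    for f,u,v in obs:
        c=-f['R'].T@f['t']; d=ray(f,u,v,0)-c; d/=np.linalg.norm(d); Q=np.eye(3)-np.outer(d,d); A+=Q; b+=Q@c; L.append((Q,c))
    p=np.linalg.solve(A,b); return p.round(4),[round(float(np.linalg.norm(Q@(p-c))),4) for Q,c in L]
def plane_pts(f,m,z):
    c=max(cv2.findContours(m.astype(np.uint8),cv2.RETR_EXTERNAL,cv2.CHAIN_APPROX_NONE)[0],key=len)[:,0]
    return np.array([ray(f,u,v,z)[:2] for u,v in c],np.float32)
def ctr(m):
    v,u=np.nonzero(m); return u.mean(),v.mean()
E
python3 - <<'E'
from m import *
L=lambda n:dict(np.load(n+'.npz'))
w0,w1,sc,sd=L('w0'),L('w1'),L('scene0'),L('side0')
gray=((0,0,70),(179,60,255)); 
M={('slabB','w0'):comp(w0,(22,80,100,155),*gray),('slabB','w1'):comp(w1,(265,82,340,155),*gray),
('slabC','w0'):comp(w0,(305,235,370,290),*gray),('slabC','w1'):comp(w1,(515,232,582,290),*gray)}
for k,m in M.items():
    P=plane_pts(dict(w0=w0,w1=w1)[k[1]],m,.006); h=cv2.convexHull(P)
    print(k,m.sum(),'circle',cv2.minEnclosingCircle(P),'ell',cv2.fitEllipse(h*1000))
ssb=comp(sd,(245,232,277,256),(0,0,50),(179,70,160)); ssc=comp(sc,(380,233,415,258),(0,0,50),(179,70,160)); sdc=comp(sd,(360,178,388,197),(0,0,50),(179,70,160))
print('slabB tri w',tri([(w0,*ctr(M['slabB','w0'])),(w1,*ctr(M['slabB','w1']))]),'all',tri([(w0,*ctr(M['slabB','w0'])),(w1,*ctr(M['slabB','w1'])),(sd,*ctr(ssb)),(sc,*ctr(ssc))]))
Pc=plane_pts(sd,sdc,.006); print('slabC side',cv2.minEnclosingCircle(Pc)); print('slabB side',cv2.minEnclosingCircle(plane_pts(sd,ssb,.006)),'scene',cv2.minEnclosingCircle(plane_pts(sc,ssc,.006)))
# strip
g=((35,80,50),(50,255,255))
for n,f,b in(('w0',w0,(30,140,380,245)),('w1',w1,(262,140,615,245))):
    m=comp(f,b,*g); P=plane_pts(f,m,.008); r=cv2.minAreaRect(P); print('strip',n,r)
    W=cloud(f)[m]; print(' z',np.nanmedian(W[:,2]))
# roof ridges etc: slice
hs=H(w1['image'])
m=comp(w1,(155,180,215,235),(12,30,140),(30,190,255)); print('slice', m.sum(),cv2.minEnclosingCircle(plane_pts(w1,m,.024)),cv2.fitEllipse(plane_pts(w1,m,.024)*1000),np.nanmedian(cloud(w1)[m][:,2]))
# owl
o=((0,0,150),(40,110,255))
a=comp(w0,(175,68,218,108),*o);b=comp(w1,(435,68,482,108),*o)
print('owl',tri([(w0,*ctr(a)),(w1,*ctr(b))]),[np.nanpercentile(cloud(f)[q],[5,50,95],axis=0).round(3).tolist() for f,q in((w0,a),(w1,b))])
im=np.hstack([cv2.resize(i,(260,260)) for i in(w0['image'][60:120,165:225],w1['image'][60:120,430:490],w1['image'][170:245,150:225])]); cv2.imwrite('pics/c1.png',im[:,:,::-1])
E
```

```text
('slabB', 'w0') 2671 circle ((0.6477367281913757, 0.17842510342597961), 0.035721007734537125) ell ((647.7357788085938, 178.30747985839844), (70.1484603881836, 70.76986694335938), 13.183672904968262)
('slabB', 'w1') 2620 circle ((0.6478935480117798, 0.17922748625278473), 0.03533807769417763) ell ((647.80322265625, 179.13502502441406), (69.56379699707031, 69.8279037475586), 76.88525390625)
('slabC', 'w0') 1463 circle ((0.45297688245773315, -0.1641126275062561), 0.035414375364780426) ell ((453.2668762207031, -164.3433074951172), (68.98719787597656, 70.52977752685547), 106.70743560791016)
('slabC', 'w1') 1725 circle ((0.45357754826545715, -0.16245701909065247), 0.036169130355119705) ell ((453.2057800292969, -162.52149963378906), (69.10973358154297, 72.04505157470703), 152.03968811035156)
slabB tri w (array([0.6486, 0.1792, 0.0048]), [0.0, 0.0]) all (array([0.6483, 0.1788, 0.0035]), [0.0011, 0.0005, 0.0008, 0.0018])
slabC side ((0.45203840732574463, -0.16138124465942383), 0.03578639775514603)
slabB side ((0.6463786959648132, 0.18051935732364655), 0.03533225134015083) scene ((0.6496884226799011, 0.17720898985862732), 0.03539254516363144)
strip w0 ((0.5495191812515259, 0.006389126181602478), (0.10854190587997437, 0.42728081345558167), 1.4761850833892822)
 z 0.00822358249217061
strip w1 ((0.5496670603752136, 0.007166087627410889), (0.10875510424375534, 0.42695778608322144), 1.500478982925415)
 z 0.008142350272394863
slice 2614 ((0.5402246117591858, 0.33153265714645386), 0.055778611451387405) ((538.6935424804688, 332.07281494140625), (76.4737777709961, 94.83110046386719), 18.21936798095703) 0.002047377219423246
owl (array([0.6844, 0.0016, 0.0359]), [0.0001, 0.0001]) [[[0.673, -0.012, 0.031], [0.685, -0.002, 0.044], [0.696, 0.016, 0.051]], [[0.672, -0.01, 0.022], [0.684, 0.005, 0.044], [0.696, 0.015, 0.051]]]
```

View pics/c1.png

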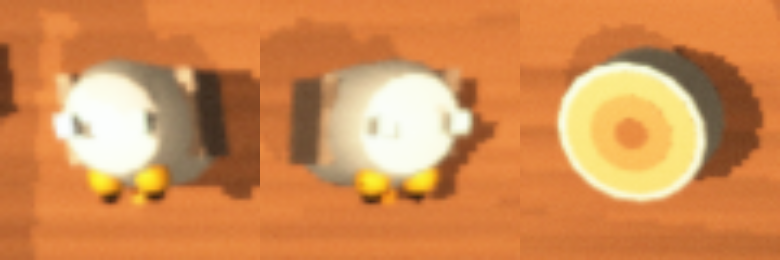

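The crops show the owl facing −x (orange eyes at the bottom) and the slice top as a clean disc. The strip and slabs agree across views and with the sizes given. I'll refine the slice position and height, then pick it.

Run:
```python
from m import *
L=lambda n:dict(np.load(n+'.npz'))
w1,sc,sd=L('w1'),L('scene0'),L('side0')
def rad(f,b,vmin,smax=190):
    # bright top disc: outside is the orange table (low blue-to-red), inside pale
    m=comp(f,b,(14,5,vmin),(45,smax,255)).astype(np.uint8)
    c=max(cv2.findContours(m,cv2.RETR_EXTERNAL,cv2.CHAIN_APPROX_NONE)[0],key=len); k=np.zeros_like(m); cv2.drawContours(k,[cv2.convexHull(c)],0,1,-1); return k
k=rad(w1,(155,180,212,232),215)
P=plane_pts(w1,k,.024); print(k.sum(),ctr(k),cv2.minEnclosingCircle(P),cv2.fitEllipse(P*1000))
ks=rad(sc,(448,202,480,230),180,120); kd=rad(sd,(252,286,282,316),180,120)
for f,q in((sc,ks),(sd,kd)): print(q.sum(),ctr(q),cv2.fitEllipse(plane_pts(f,q,.024)*1000))
print(tri([(w1,*ctr(k)),(sd,*ctr(kd))]),tri([(w1,*ctr(k)),(sc,*ctr(ks))]))
W=cloud(w1); print(np.nanmedian(W[195:218,175:195].reshape(-1,3),axis=0))
cv2.imwrite('pics/c2.png',np.hstack([cv2.resize((f['image']*(0.4+0.6*q[...,None])).astype(np.uint8)[b[1]:b[3],b[0]:b[2]],(260,260),interpolation=0) for f,q,b in((w1,k,(150,175,220,245)),(sc,ks,(445,198,483,236)),(sd,kd,(248,282,286,320)))])[:,:,::-1])
```

```text
1368 (np.float64(181.28216374269005), np.float64(207.78947368421052)) ((0.5394495129585266, 0.334493488073349), 0.027736691758036613) ((539.57080078125, 334.6955871582031), (53.19785690307617, 54.16276550292969), 103.47056579589844)
294 (np.float64(464.6700680272109), np.float64(215.64285714285714)) ((551.6406860351562, 332.4712219238281), (48.10552215576172, 63.06612014770508), 122.0699234008789)
346 (np.float64(265.85260115606934), np.float64(298.91907514450867)) ((540.5704956054688, 335.3294372558594), (49.33449172973633, 53.0745964050293), 93.93990325927734)
(array([0.5403, 0.3351, 0.0235]), [0.0004, 0.0004]) (array([0.5367, 0.3375, 0.0122]), [0.0022, 0.0022])
[0.54290401 0.32996225 0.02488466]
```

View pics/c2.png

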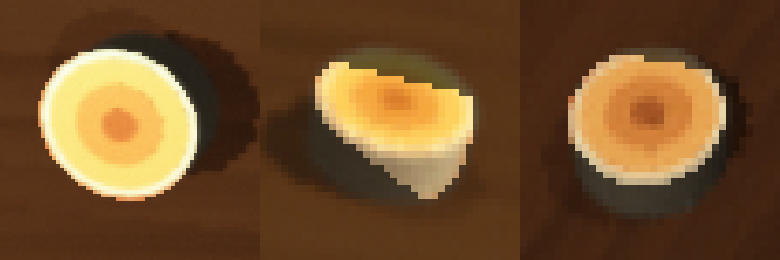

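The wrist and side masks are clean and give the slice at (0.540, 0.335) with its top at 0.0235. The scene mask includes bark, so I'm ignoring it. Picking the slice now.

```bash
cat >> h.py <<'E'
D=[np.pi,0,0]
def st(msg=''):
    s=robot.sense(); print(msg,'t%.1f'%s['t'],'tcp',np.round(s['tcp_pos'],4),'open %.3f'%s['opening'],'gf %.1f'%np.max(s['gripper_force']),'F',np.round(s['wrist_force'],1)); return s
E
python3 - <<'E'
from h import *
robot.grip(0.8); 
robot.goto([0.540,0.335,0.12],D)
robot.move_straight([0.540,0.335,0.04],0.15)
c=robot.move_straight([0.540,0.335,0.006],0.04,contact_N=4); s=st(f'contact {c}')
z=s['tcp_pos'][2]+0.004
robot.move_straight([0.540,0.335,max(z,0.011)],0.05); 
robot.grip(0.0,30); s=st('grip'); zg=s['tcp_pos'][2]
robot.move_straight([0.540,0.335,0.14],0.15); st('lift')
open('zg_slice','w').write(str(zg))
E
```

```text
contact False t7.2 tcp [0.5401 0.3352 0.0062] open 0.798 gf 0.0 F [ 0.8 -0.1 -1.2]
grip t7.8 tcp [0.5403 0.3351 0.0115] open 0.615 gf 31.8 F [-0.4  0.1  4.6]
lift t8.8 tcp [0.5394 0.3343 0.1389] open 0.619 gf 31.5 F [-0.5  0.4 -0.5]
```

Run:
```python
from h import *
T=[0.5496,0.0068]
robot.move_straight([0.540,0.335,0.2],0.3)
robot.move_straight(T+[0.2],0.3); robot.move_straight(T+[0.05],0.2)
c=robot.move_straight(T+[0.0185],0.04,contact_N=4); st(f'contact {c}')
robot.grip(0.85); st('open')
robot.move_straight(T+[0.12],0.2)
robot.goto([0.62,0.0068,0.2],D); robot.sleep(.2)
f=grab('wrist'); np.savez('w2.npz',**f); save(f,'w2.png'); st()
```

```text
contact True t12.0 tcp [0.549  0.0067 0.0195] open 0.624 gf 32.1 F [-0.2  0.4  4.7]
open t12.3 tcp [0.5482 0.0065 0.0188] open 0.851 gf 0.0 F [-0.   0.  -0.9]
 t13.8 tcp [0.6186 0.0067 0.1984] open 0.854 gf 0.0 F [0.5 0.6 0.2]
```

View pics/w2.png

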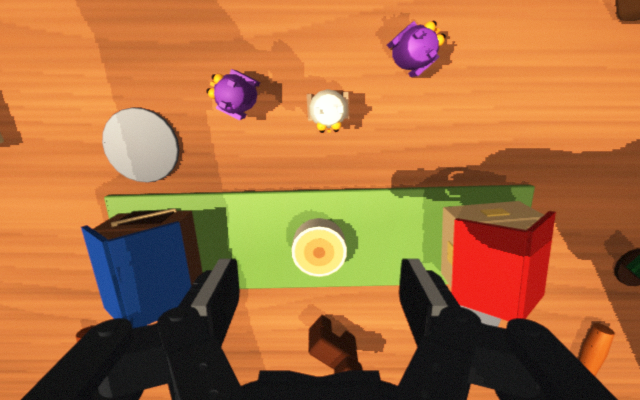

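The slice lies flat at (319,250) between the barn and cottage, the owl is at (328,108), and the bear is at (333,340). Now I'll measure the slice's place and the owl.

Run:
```python
from m import *
w2=dict(np.load('w2.npz')); w0=dict(np.load('w0.npz')); w1=dict(np.load('w1.npz'))
m=comp(w2,(285,215,355,285),(0,0,215),(34,255,255)); P=plane_pts(w2,m,.032); print('slice',m.sum(),cv2.fitEllipse(cv2.convexHull(P)*1000))
g=comp(w2,(100,180,540,295),(35,80,50),(50,255,255)); print('strip',cv2.minAreaRect(plane_pts(w2,g,.008)))
W=cloud(w2); print('slice top z',np.nanmedian(W[235:262,305:335][...,2]))
# owl: depth points of the body
def owl(f,b):
    Q=cloud(f)[b[1]:b[3],b[0]:b[2]].reshape(-1,3); Q=Q[Q[:,2]>0.028]; Q=Q[np.abs(Q[:,1])<0.03]; return np.nanpercentile(Q,[1,50,99],axis=0).round(4).tolist(), ((np.nanpercentile(Q,1,axis=0)+np.nanpercentile(Q,99,axis=0))/2).round(4)
print(owl(w2,(295,80,362,140))); print(owl(w0,(165,62,225,118))); print(owl(w1,(430,62,490,118)))
o=((0,0,150),(179,110,255)); m2=comp(w2,(300,85,355,135),*o); print('owl px',ctr(m2),ray(w2,*ctr(m2),.044))
```

```text
slice 2163 ((548.6583251953125, 7.563270568847656), (53.196815490722656, 53.86362838745117), 130.9617462158203)
strip ((0.5499924421310425, 0.006902545690536499), (0.10951806604862213, 0.42667192220687866), 1.4793463945388794)
slice top z 0.03280416530145123
([[0.6656, -0.0167, 0.0293], [0.6839, 0.0001, 0.0433], [0.6985, 0.0175, 0.0527]], array([6.82e-01, 4.00e-04, 4.10e-02]))
([[0.6656, -0.0172, 0.0288], [0.6836, -0.0038, 0.0427], [0.6984, 0.0174, 0.0527]], array([6.82e-01, 1.00e-04, 4.07e-02]))
([[0.6658, -0.0162, 0.0288], [0.6837, 0.0049, 0.0428], [0.6986, 0.0181, 0.053]], array([0.6822, 0.001 , 0.0409]))
owl px (np.float64(327.3887349953832), np.float64(107.63619575253924)) [6.84813054e-01 4.73541223e-04 4.40000000e-02]
```

Run:
```python
from h import *
A=[0.6835,0.0005]; T=[0.5491,0.0076]
robot.goto(A+[0.12],D); robot.grip(0.62); 
robot.move_straight(A+[0.05],0.15); st()
c=robot.move_straight(A+[0.018],0.06,contact_N=4); st(f'contact {c}')
robot.grip(0.0,25); s=st('grip')
robot.move_straight(A+[0.12],0.15); st('lift')
robot.move_straight(T+[0.12],0.25); robot.move_straight(T+[0.065],0.15)
c=robot.move_straight(T+[0.0475],0.03,contact_N=2.5); st(f'contact {c}')
robot.grip(0.62); st('open')
robot.move_straight(T+[0.14],0.15)
robot.goto([0.565,-0.015,0.26],[np.pi,0,0]); robot.sleep(.2)
f=grab('wrist'); np.savez('w3.npz',**f); save(f,'w3.png'); st()
```

```text
t15.2 tcp [0.684  0.0007 0.0505] open 0.620 gf 0.0 F [-0.5 -0.7  0.6]
contact False t15.9 tcp [6.836e-01 6.000e-04 1.780e-02] open 0.619 gf 0.0 F [-0.4 -0.6 -0.2]
grip t16.2 tcp [6.839e-01 6.000e-04 1.860e-02] open 0.365 gf 24.9 F [0.4 0.6 1.9]
lift t17.0 tcp [6.827e-01 3.000e-04 1.190e-01] open 0.360 gf 24.8 F [ 0.  -1.4 -0.2]
contact True t18.7 tcp [0.5492 0.0075 0.0503] open 0.366 gf 25.3 F [-1.5 -0.4  5.1]
open t19.1 tcp [0.5485 0.0073 0.0496] open 0.624 gf 0.0 F [-0.6  0.  -0.2]
 t20.6 tcp [ 0.5642 -0.0148  0.2583] open 0.617 gf 0.0 F [-0.2  0.1 -0.4]
```

View pics/w3.png

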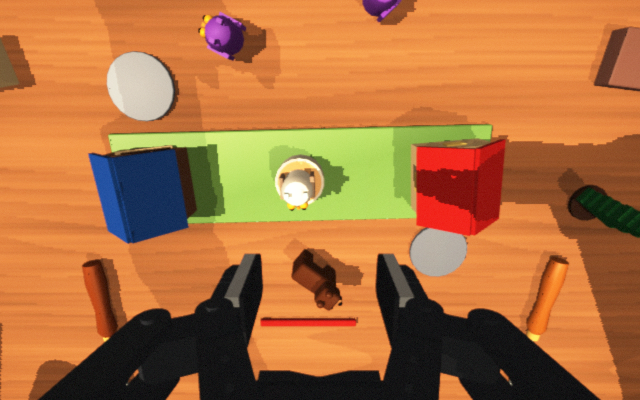

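The owl stands on the slice at (298,185). The bear is in full view at (316,278), snout to the lower right, with the red pencil at (308,322) clear of it. Next I'll get the bear's pose from its points and check the owl's centring.

Run:
```python
from m import *
w=dict(np.load('w3.npz')); W=cloud(w)
def box(b,lo,hi):
    Q=W[b[1]:b[3],b[0]:b[2]].reshape(-1,3); return Q[(Q[:,2]>lo)&(Q[:,2]<hi)]
b=(285,240,350,316)
for lo,hi in((.025,.1),(.03,.046),(.050,.1)):
    Q=box(b,lo,hi); r=cv2.minAreaRect(Q[:,:2].astype(np.float32)); print(lo,hi,len(Q),'mean',Q.mean(0).round(4),'rect',np.round(r[0],4),np.round(r[1],4),round(r[2],1),'zmax',np.percentile(Q[:,2],98).round(4))
Q=box((270,150,335,215),.05,.1); print('owl',Q.mean(0).round(4),((Q.max(0)+Q.min(0))/2).round(4),Q[:,2].max())
Q=box((270,150,335,225),.062,.1); print('owl hi',((np.percentile(Q,99,axis=0)+np.percentile(Q,1,axis=0))/2).round(4),np.percentile(Q,[1,99],axis=0).round(4).tolist())
# side view for bear
s=grab('side'); save(s,'s3.png',(335,190,395,240),6); np.savez('s3.npz',**s)
m=comp(w,b,(0,60,0),(10,255,110)); print('bear mask',m.sum(),ctr(m))
im=w['image'][150:320,260:360]; cv2.imwrite('pics/c3.png',np.hstack([cv2.resize(im,None,fx=3,fy=3),cv2.resize(s['image'][165:250,335:395],None,fx=6,fy=6)])[:,:,::-1])
```

```text
0.025 0.1 1430 mean [ 0.4306 -0.012   0.0457] rect [ 0.4253 -0.0133] [0.0672 0.0264] 52.0 zmax 0.0638
0.03 0.046 808 mean [ 0.4363 -0.0049  0.0404] rect [ 0.4262 -0.0122] [0.0641 0.0264] 51.9 zmax 0.0445
0.05 0.1 463 mean [ 0.42   -0.023   0.0582] rect [ 0.4153 -0.0267] [0.0326 0.0238] 52.2 zmax 0.0647
owl [0.5518 0.0078 0.0716] [0.5475 0.0089 0.0679] 0.08574029797064917
owl hi [0.5479 0.0084 0.0734] [[0.5314, -0.0081, 0.0621], [0.5644, 0.0249, 0.0847]]
bear mask 794 (np.float64(317.77455919395464), np.float64(275.30352644836273))
```

View pics/c3.png

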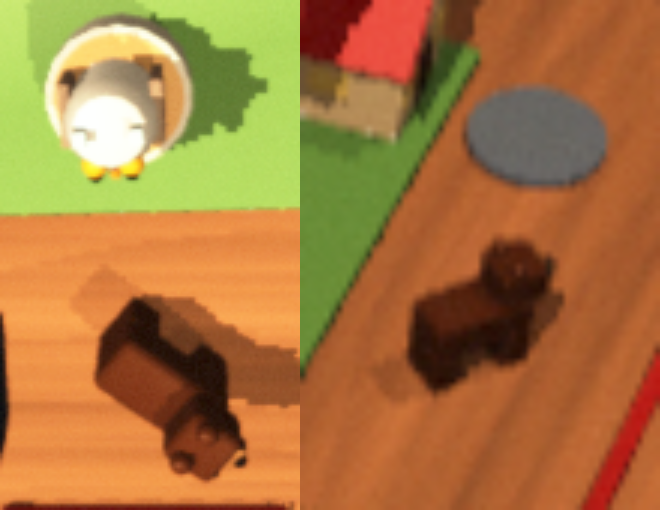

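The owl is centred on the slice (0.548, 0.008). The bear's long axis is at 52°, snout pointing to −x −y, with a footprint of 67 x 26 mm that matches the text. Its origin is near (0.429, −0.008).

Run:
```python
from h import *
A=[0.4293,-0.0082]; T=[0.4531,-0.1625]; y=np.radians(52)
for yy in(y,y-np.pi):
    q=robot.inverse_kinematics(A+[0.023],[np.pi,0,yy]); print(None if q is None else np.round(q,2))
print(robot.inverse_kinematics(T+[0.03],D))
robot.goto(A+[0.16],[np.pi,0,y]); robot.grip(0.53)
s=st(); 
robot.move_straight(A+[0.10],0.15)
c=robot.move_straight(A+[0.023],0.08,contact_N=4); st(f'contact {c}')
robot.grip(0.0,30); s=st('grip')
robot.move_straight(A+[0.16],0.15); st('lift')
robot.goto(T+[0.16],D); robot.move_straight(T+[0.045],0.15); st()
c=robot.move_straight(T+[0.0265],0.03,contact_N=3); st(f'contact {c}')
```

```text
[ 0.36  0.49 -0.53  2.25  0.5   0.52 -1.23]
[ 0.82  0.79 -1.18  2.23  1.03  0.87  1.43]
[ 0.56345     0.49987348 -0.37992885  2.14222655  0.34318364  0.55656182
 -1.63900739]
 t21.8 tcp [ 0.4305 -0.008   0.1605] open 0.528 gf 0.0 F [0.3 0.  0.8]
contact False t23.4 tcp [ 0.4297 -0.0082  0.0233] open 0.527 gf 0.0 F [-0.4  0.2  0.2]
grip t23.7 tcp [ 0.4298 -0.0083  0.0235] open 0.303 gf 30.1 F [-0.7  0.9  5. ]
lift t24.8 tcp [ 0.4286 -0.0083  0.1592] open 0.302 gf 29.6 F [-0.1  0.2 -0.9]
 t26.4 tcp [ 0.4538 -0.1622  0.0456] open 0.305 gf 29.5 F [-0.1 -0.4 -0.5]
contact True t26.9 tcp [ 0.453  -0.1626  0.0293] open 0.300 gf 30.2 F [ 0.7 -1.   4.2]
```

Run:
```python
from h import *
T=[0.4531,-0.1625]
robot.grip(0.53); st('open'); robot.move_straight(T+[0.18],0.15)
robot.goto([0.59,-0.25,0.30],D); robot.sleep(.2)
f=grab('wrist'); np.savez('w4.npz',**f); save(f,'w4.png')
robot.goto([0.52,-0.33,0.30],D); robot.sleep(.2)
f=grab('wrist'); np.savez('w5.npz',**f); st()
```

```text
open t27.2 tcp [ 0.4523 -0.1625  0.0291] open 0.529 gf 0.0 F [ 0.8 -0.8  0. ]
 t30.2 tcp [ 0.5209 -0.3286  0.3   ] open 0.531 gf 0.0 F [-0.4  0.1  0.3]
```

View pics/w4.png

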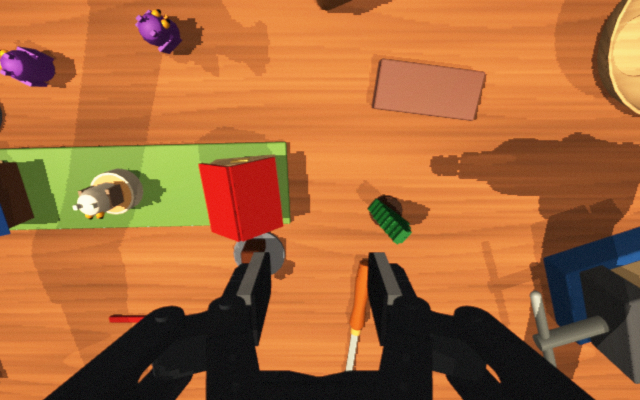

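The fir at (390,220) is in view, running from upper left to lower right. The bear is partly hidden by a finger near (260,255). Measuring the fir from both views.

Run:
```python
from m import *
for n in('w4','w5'):
    w=dict(np.load(n+'.npz')); W=cloud(w).reshape(-1,3); hs=H(w['image']).reshape(-1,3)
    g=(hs[:,0]>50)&(hs[:,0]<90)&(hs[:,1]>80)&(abs(W[:,0]-.525)<.06)&(abs(W[:,1]+.335)<.06)
    for lo,hi in((.012,.1),(.03,.06),(.06,.1)):
        Q=W[g&(W[:,2]>lo)&(W[:,2]<hi)]
        if len(Q)<20: print(n,lo,len(Q)); continue
        r=cv2.minAreaRect(Q[:,:2].astype(np.float32)); print(n,lo,hi,len(Q),'mean',Q.mean(0).round(4),'rect',np.round(r[0],4),np.round(r[1],4),round(r[2],1),'z98',np.percentile(Q[:,2],98).round(4))
    # foot: dark disc close to the bench
    k=(abs(W[:,0]-.525)<.06)&(abs(W[:,1]+.335)<.06)&(W[:,2]>.0035)&(W[:,2]<.009); Q=W[k&(hs[:,2]<110)]; print(' foot',len(Q),Q.mean(0).round(4) if len(Q) else '', cv2.minEnclosingCircle(Q[:,:2].astype(np.float32)) if len(Q) else '')
w=dict(np.load('w5.npz')); u=w['R']@[.52,-.333,.04]+w['t']; u=(w['fx']*u[0]/u[2]+w['cx'],w['fy']*u[1]/u[2]+w['cy']); u=np.int32(np.round(u)); print(u)
i5=w['image'][max(u[1]-50,0):u[1]+50,u[0]-50:u[0]+50]; i4=dict(np.load('w4.npz'))['image'][170:270,340:440]
cv2.imwrite('pics/c4.png',np.hstack([cv2.resize(i,(400,400)) for i in(i4,i5)])[:,:,::-1])
```

```text
w4 0.012 0.1 898 mean [ 0.5237 -0.3317  0.0601] rect [ 0.5171 -0.3371] [0.0549 0.0176] 53.0 z98 0.0888
w4 0.03 0.06 304 mean [ 0.5267 -0.3293  0.0451] rect [ 0.5173 -0.3368] [0.0456 0.0174] 53.4 z98 0.0583
w4 0.06 0.1 494 mean [ 0.5207 -0.3344  0.0762] rect [ 0.517  -0.3375] [0.0344 0.0175] 52.1 z98 0.0892
 foot 259 [ 0.5257 -0.343   0.0061] ((0.5171329975128174, -0.3377031087875366), 0.021481432020664215)
w5 0.012 0.1 871 mean [ 0.521  -0.3357  0.0631] rect [ 0.5164 -0.3378] [0.0538 0.0178] 53.0 z98 0.089
w5 0.03 0.06 252 mean [ 0.5243 -0.3347  0.0455] rect [ 0.517  -0.3377] [0.0465 0.0171] 53.7 z98 0.0581
w5 0.06 0.1 544 mean [ 0.5185 -0.3372  0.0764] rect [ 0.5165 -0.3376] [0.0343 0.0178] 53.5 z98 0.0893
 foot 262 [ 0.5272 -0.3453  0.0061] ((0.5235816240310669, -0.34240901470184326), 0.019822174683213234)
[324 164]
```

View pics/c4.png

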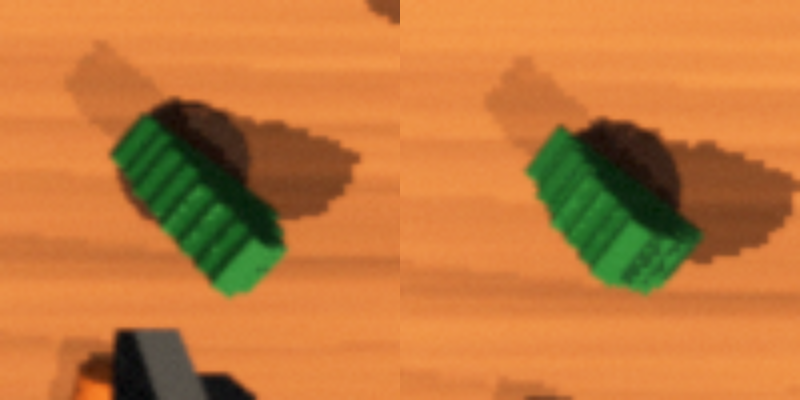

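The fir centre is (0.517, −0.3375) in both views, with the board at 53°, 17.6 mm thick and 89 mm high, which matches the text. Moving it now.

Run:
```python
from h import *
A=[0.5169,-0.3375]; T=[0.6480,0.1788]; y=np.radians(53)
robot.goto(A+[0.18],[np.pi,0,y]); robot.grip(0.42)
robot.move_straight(A+[0.12],0.15); st()
c=robot.move_straight(A+[0.042],0.08,contact_N=4); st(f'contact {c}')
robot.grip(0.0,30); s=st('grip')
robot.move_straight(A+[0.24],0.2); st('lift')
robot.goto([0.62,-0.1,0.26],[np.pi,0,y/2]); robot.goto(T+[0.2],D); robot.move_straight(T+[0.07],0.15); st()
c=robot.move_straight(T+[0.0455],0.03,contact_N=3); st(f'contact {c}')
robot.grip(0.42); st('open'); robot.move_straight(T+[0.2],0.15)
robot.goto([0.60,-0.12,0.34],D); robot.sleep(.2)
f=grab('wrist'); np.savez('w6.npz',**f); save(f,'w6.png')
robot.goto([0.45,0.1,0.36],D); robot.sleep(.3)
for n in('scene','side','wrist'):
    f=grab(n); np.savez(n+'9.npz',**f); save(f,n+'9.png')
st()
```

```text
t31.8 tcp [ 0.5174 -0.3375  0.1204] open 0.422 gf 0.0 F [0.2 0.4 1.2]
contact False t32.9 tcp [ 0.5174 -0.3377  0.0425] open 0.418 gf 0.0 F [-0.2 -0.   0.3]
grip t33.2 tcp [ 0.5174 -0.3377  0.0427] open 0.204 gf 29.7 F [-0.4 -0.1  2.6]
lift t34.4 tcp [ 0.516  -0.3372  0.2386] open 0.206 gf 29.4 F [ 0.3 -0.7 -0.9]
 t37.5 tcp [0.6488 0.1791 0.0712] open 0.200 gf 29.3 F [-0.4  0.8 -0.2]
contact True t38.2 tcp [0.6477 0.1787 0.0486] open 0.208 gf 30.0 F [ 0.  -0.4  3.5]
open t38.5 tcp [0.6469 0.1782 0.0476] open 0.419 gf 0.0 F [0.4 0.7 1.3]
 t42.7 tcp [0.4502 0.0998 0.3599] open 0.422 gf 0.0 F [-0.3  1.4 -0.1]
```

View pics/side9.png

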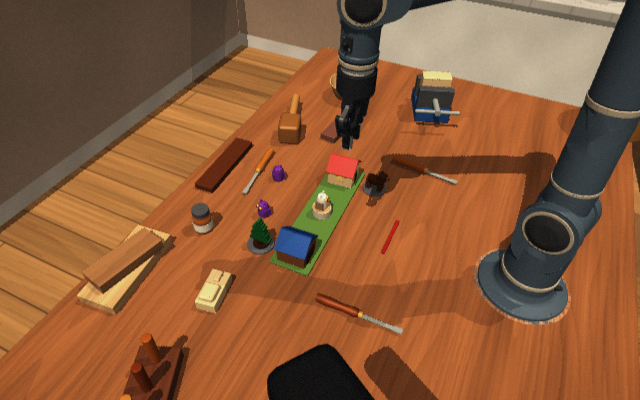

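View pics/w6.png

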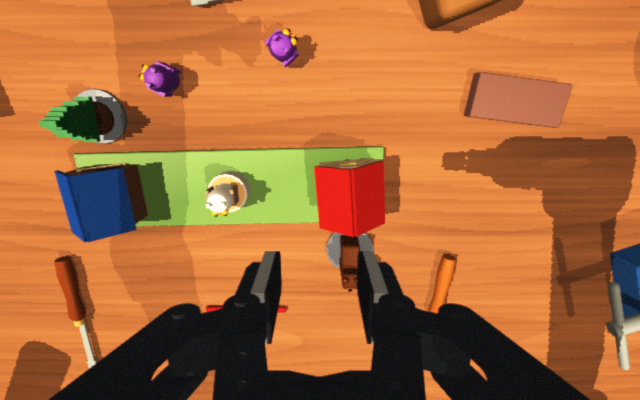

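The side and wrist views show the owl on the slice, the bear on the cottage slab, the fir on the barn slab, and the blank and purple owls where they were. A last numeric check before handing in.

Run:
```python
from m import *
for n in('w6','side9','scene9'):
    w=dict(np.load(n+'.npz')); W=cloud(w).reshape(-1,3); hs=H(w['image']).reshape(-1,3)
    def near(c,r,lo,hi,k=True): return W[k&(np.hypot(W[:,0]-c[0],W[:,1]-c[1])<r)&(W[:,2]>lo)&(W[:,2]<hi)]
    g=(hs[:,0]>50)&(hs[:,0]<90)&(hs[:,1]>80); dk=(hs[:,2]<130)
    for o,c,lo,hi,k in(('fir',(.648,.179),.02,.12,g),('bear',(.45,-.1625),.03,.09,dk),('owl',(.549,.008),.045,.1,True)):
        Q=near(c,.05 if o!='owl' else .03,lo,hi,k)
        if len(Q)<15: print(n,o,len(Q)); continue
        r=cv2.minAreaRect(Q[:,:2].astype(np.float32)); print(n,o,len(Q),np.round(r[0],4),np.round(r[1],4),round(r[2],1),'zmax',np.percentile(Q[:,2],98).round(4))
a,b=[dict(np.load(n+'.npz')) for n in('side0','side9')]
for f in(a,b): print('blank',ctr(comp(f,(192,266,236,314),(18,30,130),(35,150,255))))
```

```text
w6 fir 1750 [0.6457 0.1787] [0.0547 0.0188] 0.7 zmax 0.0946
w6 bear 512 [ 0.4456 -0.16  ] [0.0251 0.0681] 87.8 zmax 0.0701
w6 owl 774 [0.5478 0.0085] [0.0351 0.036 ] 3.8 zmax 0.0839
side9 fir 309 [0.6446 0.1806] [0.0522 0.0207] 3.2 zmax 0.0947
side9 bear 223 [ 0.4455 -0.1596] [0.0326 0.0644] 85.9 zmax 0.0698
side9 owl 171 [0.5475 0.0108] [0.0327 0.0306] 4.7 zmax 0.0846
scene9 fir 0
scene9 bear 153 [ 0.4495 -0.1623] [0.0449 0.0238] 1.7 zmax 0.0713
scene9 owl 235 [0.5517 0.0056] [0.0343 0.0332] 7.4 zmax 0.0849
blank (np.float64(212.37945791726105), np.float64(287.66476462196863))
blank (np.float64(211.70795107033638), np.float64(288.5611620795107))
```

```bash
python3 -c "
from h import *
print(robot.close_job())"
```

```text
the job is handed in; nothing more can be done
None
```

The job is handed in at about 43 s on the robot's clock: slice on the strip's middle with the owl on it, bear on the cottage slab and fir on the barn slab, all upright, let go and about 3 mm or less off centre, and the blank left where it was.

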